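# Prop the drying box's sprung door open on its stay

### The arm

A 6-joint arm with a two-finger parallel gripper is mounted at the origin on a cart in front of the work surface, level with it; the furniture and walls round the work are solid. World frame = base frame: x ahead of the robot, y to its left, z up, the work surface at z = 0. Lengths are in m, angles in rad, forces in N, time in s.
With the tool pointing down it reaches from about 0.35 to 0.775 m from the base axis. Payload 7.3 kg.
Tool frame: the origin (TCP) lies midway between the tips of the shut fingers; the grasp point (between the pads) lies 19 mm behind it (robot.tcp_to_grasp is the distance from the TCP to the grasp point, in m); z points along the fingers, y is the direction in which the jaws open and shut (so a half turn about z gives the same grasp; the last joint's range is limited). The gripper opens to 92 mm and grips with 3 to 60 N. Pads are 19 mm wide; open, the fingers measure 130 mm over their backs; the gripper's body (75 mm by 190 mm) begins 47 mm behind the grasp point.
Start: joints at [1.16, 0.342, 1.524, -0, 1.275, -0.146], TCP at [0.137, 0.507, 0.227] pointing down, gripper open.
Joint ranges: [-2.53, 2.53], [-0.77, 2.02], [0.04, 2.7], [-1, 4.14], [0.28, 2.66], [-3.11, 3.11]. Speed limits (rad/s): [2.57, 2.57, 3.14, 3.14, 3.14, 3.14].

### API

Orientations are given as [roll, pitch, yaw] about the fixed x, y, z axes, in that order (R = Rz(yaw) Ry(pitch) Rx(roll)).
In Python, from cell import status, read_camera, camera_info, ticket, robot gives the robot as it stands.
- The arm moves only by the tool jog_arm, never from a script. Its argument "plan" is a list that holds one entry, the list of rows, each a list of 7 numbers: the shift along the tool's x, y, z each as a share of 0.05 m, from -1 to 1, then the turn, a rotation vector about the tool's x, y, z each as a share of 0.15 rad, from -1 to 1, then the opening, from 0 (shut) to 1 (fully open). In form: [[[x, y, z, wx, wy, wz, hand], ...]]. A call has 1 to 20 rows; each row shifts and turns the commanded pose from where the row before left it, along the tool's axes as they then stand; what a row does not reach is not made up. A row lasts 1/8 s, in which the tool goes at most 62.5 mm and 10.7 degrees, less where a joint would pass 70% of its speed; a pose out of reach is approached as far as the arm can. A call with a number of a shift or a turn outside -1 to 1 is refused whole. A call with a gripper value outside its range is refused whole. The fingers move at their own pace and stop on an object; "squeeze" is the grip in N (left out, the last holds). Time passes only in rows, so rows that do not move let the fingers close. It gives the time, the measured TCP pose, the force and the opening at its end, in the units of the state.
- status.observe(): the state, without advancing time (a new reading comes with each control period).
- read_camera(name): name is "scene" or "top"; returns (picture, depth): 400x640x3 uint8, red, green, blue; 400x640 float32, m along the optical axis (not along the pixel's ray), 0 where there is no reading.
- camera_info(name): a dict with "mtx" (3x3 intrinsics, pixels), "world_to_cam" (4x4, takes a point from world to camera coordinates). Camera axes: x right, y down, z forward; pixel columns grow to the right and rows downward; lengths in m; the calibration is good to about 2 mm. A picture is of the moment at which its call begins. camera_info takes no time and is no camera call.
- ticket.hand_in(): hands the job in, once; it reports no verdict.
The state is a dict: "time": time; "qpos": joint angles; "qvel": joint speeds; "joint_efforts": joint torques, N m; "tool_pos": TCP position; "tool_rot": TCP orientation; "contact_force": force on the tool from outside, world axes, zero at the start; "torque": the same for the moment, N m; "opening": finger opening in m.
Only numpy, scipy, OpenCV 4.12 (cv2) and the standard library are available. Lean on these libraries where they do the work, as an engineer would, in place of code of your own. Each camera call takes 0.05 s, during which the arm holds its last target.

### The job

The drying box's door is sprung shut and its perforated stay bar lies loose across the roof. Prop the door ajar: push it open with the stay and drop the bar's third hole, counted from the pivot on the door, over the peg on the box roof, so that the bar lies flat and the peg holds the door against its spring when you let go. Leave the things standing round the box where they are.

Things in the scene. Friction and masses are not known exactly. Their poses are not given: they have to be found in the camera images.
- drying_box: plywood box fixed to the table, 160 deep x 220 wide x 115 mm high, flat roof at its top, open front closed by the door. Origin: centre of its underside on the table; its x axis points from the door side to the back, y to the hinge side (left as seen from the robot), z up. All three moving parts ride on it.
- box_door (a joint): the front door, 200 mm wide, 16 mm thick, hinged on a vertical axis at its left edge (box frame x -90, y +100 mm). 0 is shut, the value (rad) grows as the free edge swings out towards the robot, up to 1.3. A spring pulls it shut (0.4 N m/rad, preloaded: 0.16 N m when shut, about 0.38 N m at 0.55 rad). Door angles at which holes 1, 2, 3, 4 fit the peg: 0.085, 0.32, 0.55, 0.79 rad.
- stay_swivel (a joint): swing of the stay bar about a vertical axis on the top edge of the door, 130 mm from the door hinge. 0: the bar is square to the door, pointing from the door to the box's back; positive turns it anticlockwise seen from above (rad, -1.0 to 1.6). Bar heading in the box frame = stay_swivel - box_door. Light friction keeps it where it is left.
- stay (a joint): tilt of the stay bar: 0 lies level 6 mm above the roof, positive lifts the knob end (rad, up to 1.0); it falls under its own weight (bar 0.2 kg) and rests on the peg's top if no hole is over the peg.
- stay_pivot (a point): where the stay bar turns and tilts: on the door's top edge, at the bar's mid thickness, 124 mm above the table.
- stay_knob (a point): centre of the black ball knob, 28 mm diameter, standing on a thin stem on the bar's free end: 185 mm along the bar from stay_pivot and 32 mm above the bar's mid thickness (156 mm above the table when the bar is level). The steel bar is 30 mm wide, 6 mm thick, 215 mm long over all; x of this point runs along the bar away from the pivot.
- hole_1 (a point): centre of the bar's first hole, 55 mm from stay_pivot. All four holes are 18 mm in diameter, 30 mm apart, on the bar's centre line.
- hole_2 (a point): centre of the second hole, 85 mm from stay_pivot.
- hole_3 (a point): centre of the third hole, 115 mm from stay_pivot: the one to use.
- hole_4 (a point): centre of the fourth hole, 145 mm from stay_pivot, nearest the knob.
- peg_top (a point): top of the fixed upright steel peg on the box roof, 12 mm diameter with a round top, 24 mm above the roof (139 mm above the table); in the box frame at x -50, y -50 mm.
- sprig_mould: bystander: round plaster mould, 66 mm across, 34 mm high, on the table; origin at its underside.
- oxide_bottle: bystander: small brown bottle, 38 mm across, 76 mm high, behind the box; origin at its underside.
- small_mould: bystander: plaster block mould, 66x86x30 mm, behind the box; origin at its underside.

How it is judged:
By the outcome, as a careful person would: the job done as asked, in the order asked, and still so for the second after the job is handed in, with the robot touching nothing.
It also fails if it takes over 54 s, if anything falls off the work surface, if the arm or the gripper's body presses on something with over 40 N, if the wrist force passes 120 N, or if a joint passes its speed limit or range.

## Working session

There is one attempt and no reset: what is moved stays moved. The work goes in short steps, Python scripts to look and compute and a tool call to move; the robot and the scene stay as the last step left them, time stands still between calls to the robot, and variables do not carry over. Pictures are saved under pics/ and viewed, and the job is handed in when it is done.

Besides the shell and the picture viewer there is one more tool, called as name([rows], argument=value, ...), one row to a line, values as JSON. jog_arm: Moves the arm, as the interface text tells. Its arguments: {"type":"object","properties":{"plan":{"type":"array"},"squeeze":{"type":"number"}},"required":["plan"]}

```bash
ls; mkdir -p pics; python3 - <<'E'
from cell import status, read_camera, camera_info, ticket, robot
import cv2,numpy as np
print(status.observe())
print(robot)
for n in ("scene","top"):
    p,d=read_camera(n); cv2.imwrite(f"pics/{n}0.png",p[:,:,::-1]); np.save(f"pics/{n}0_d.npy",d); np.save(f"pics/{n}0.npy",p)
    ci=camera_info(n); print(n,ci["mtx"].tolist(),ci["world_to_cam"].tolist())
E
```

```text
pics
{'time': 0.0, 'qpos': array([ 1.15998331e+00,  3.42755451e-01,  1.52503873e+00, -4.57413853e-05,
        1.27538820e+00, -1.46006202e-01]), 'qvel': array([-0.00096199, -0.00162404, -0.00088338, -0.00072612,  0.00019583,
       -0.00057428]), 'joint_efforts': array([ 1.07828469e-03, -4.31253612e+01, -2.44220495e+01,  7.16891815e-02,
        5.60832547e-02, -9.79618085e-05]), 'tool_pos': array([0.13723165, 0.50631557, 0.2260204 ]), 'tool_rot': array([-3.14001347e+00, -1.88013376e-04,  2.87679905e+00]), 'contact_force': array([0.25090601, 0.83706231, 0.46974198]), 'torque': array([0.03650465, 0.01812905, 0.01402147]), 'opening': 0.09148719192021008}
<Robot object at 0x7fd2179c7a10>
scene [[460.2345230879347, 0.0, 328.34274389459443], [0.0, 460.2345230879347, 191.23017555229808], [0.0, 0.0, 1.0]] [[-0.8618168205882933, -0.507020051214687, -0.014227980086499998, 0.49574273679823555], [-0.3824928570344256, 0.6680606272308938, -0.6382744023235675, 0.27154397753325954], [0.33312307345593467, -0.5446335153202756, -0.7696774336831962, 0.9766875259589561], [0.0, 0.0, 0.0, 1.0]]
top [[376.3254678086087, 0.0, 317.9746331552619], [0.0, 376.3254678086087, 194.23641484253855], [0.0, 0.0, 1.0]] [[-0.007032796447051838, -0.9996734664665846, -0.02456624140597727, 0.029794262561791404], [-0.9975787237094506, 0.008713641768605162, -0.0689982785970176, 0.6016828374287256], [0.06918980977252051, 0.02402150889954328, -0.9973142620728088, 0.9870170268613688], [0.0, 0.0, 0.0, 1.0]]
```

View pics/scene0.png

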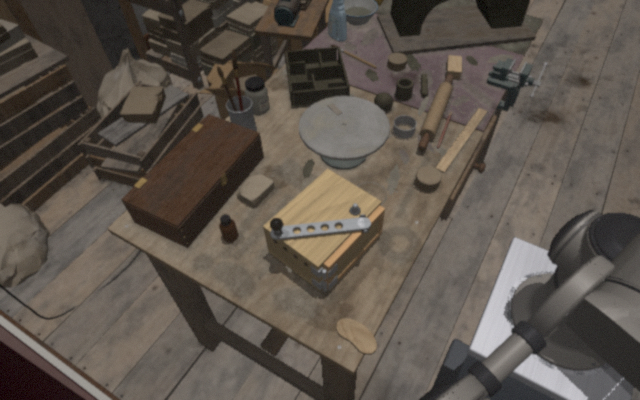

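View pics/top0.png

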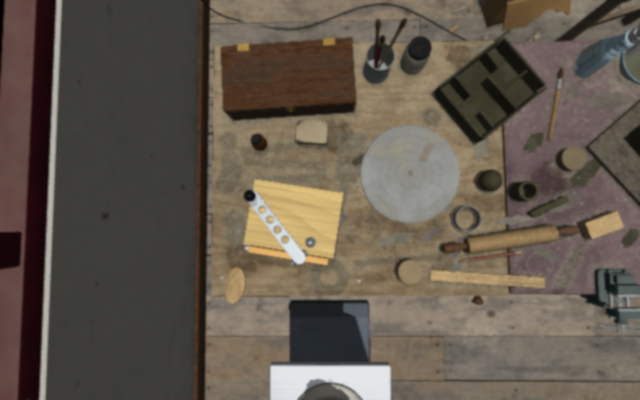

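```bash
cat > h.py <<'E'
import numpy as np,cv2
from cell import status, read_camera, camera_info, ticket, robot
def K(n):
    c=camera_info(n); return np.array(c["mtx"]),np.array(c["world_to_cam"])
def ray(n,u,v):
    M,T=K(n); R,t=T[:3,:3],T[:3,3]
    return -R.T@t, R.T@np.linalg.inv(M)@np.array([u,v,1.])
def onz(n,u,v,z):
    o,d=ray(n,u,v); return o+d*(z-o[2])/d[2]
def dep(n,u,v,D):
    o,d=ray(n,u,v); return o+d*D
def proj(n,p):
    M,T=K(n); q=M@(T[:3,:3]@np.asarray(p)+T[:3,3]); return q[:2]/q[2]
def two(uv1,uv2):
    A=[];b=[]
    P=[K(n)[0]@K(n)[1][:3] for n in("scene","top")]
    x=cv2.triangulatePoints(P[0],P[1],np.array(uv1,float).reshape(2,1),np.array(uv2,float).reshape(2,1))
    return (x[:3]/x[3]).ravel()
def snap(n,name,box=None,s=1):
    p,d=read_camera(n); np.save(f"pics/{name}.npy",p); np.save(f"pics/{name}_d.npy",d)
    im=p[:,:,::-1]
    if box: u0,v0,u1,v1=box; im=cv2.resize(im[v0:v1,u0:u1],None,fx=s,fy=s,interpolation=cv2.INTER_CUBIC)
    cv2.imwrite(f"pics/{name}.png",im); return p,d
E
python3 - <<'E'
from h import *
for n,(u0,v0,u1,v1) in dict(top=(215,110,355,310),scene=(200,160,400,310)).items():
    p=np.load(f"pics/{n}0.npy"); cv2.imwrite(f"pics/{n}0z.png",cv2.resize(p[v0:v1,u0:u1,::-1],None,fx=3 if n=="top" else 4,fy=3 if n=="top" else 4,interpolation=cv2.INTER_CUBIC))
d=np.load("pics/top0_d.npy")
for u,v in[(100,100),(120,250),(180,300),(190,200),(202,200),(300,330),(290,100),(250,196),(310,242)]: print(u,v,dep("top",u,v,d[v,u]))
print(K("scene")[1][:3,:3].T@-K("scene")[1][:3,3])
E
```

```text
100 100 [0.85391146 0.59928004 0.06469717]
120 250 [ 0.45066027  0.60025143 -0.05498409]
180 300 [ 0.21395548  0.60029297 -0.51052638]
190 200 [ 0.62443565  0.59767504 -0.59621651]
202 200 [ 0.63029212  0.58229625 -0.70746741]
300 330 [ 0.11016008  0.10970336 -0.45725743]
290 100 [0.83713329 0.09261139 0.09288386]
250 196 [0.58897132 0.17759849 0.16865511]
310 242 [0.48161576 0.04168824 0.13950863]
[0.20574591 0.60188043 0.93210734]
```

View pics/top0z.png

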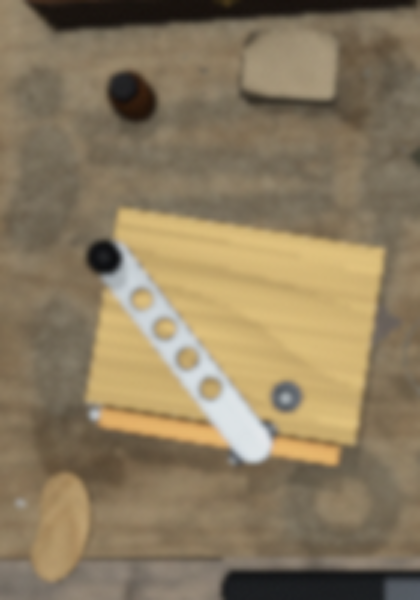

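View pics/scene0z.png

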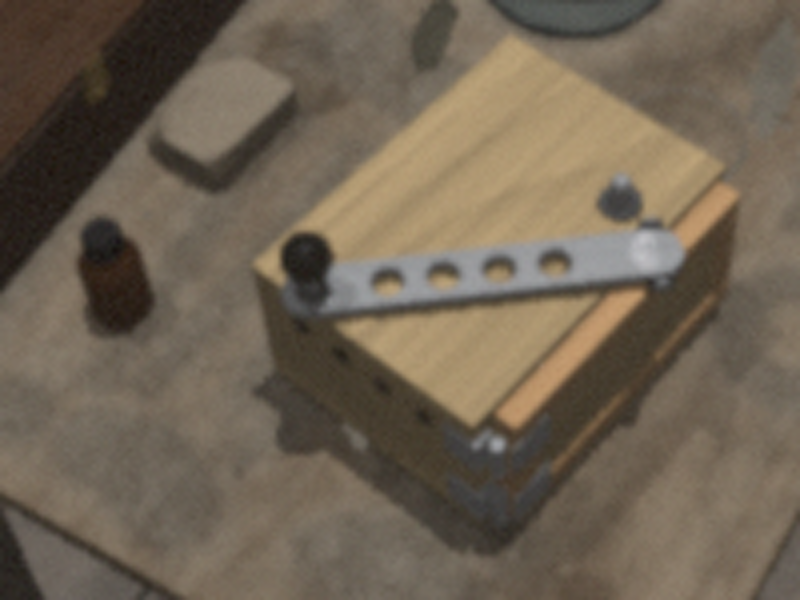

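```bash
cat > fit0.py <<'E'
from h import *
from scipy.optimize import least_squares
T=lambda x,y:(215+x/3-.33,110+y/3-.33)
S=lambda x,y:(200+x/4-.37,160+y/4-.37)
roof=[("top",*T(118,208),.08,.11),("top",*T(385,247),.08,-.11),("top",*T(357,445),-.08,-.11),("top",*T(86,403),-.08,.11),
 ("scene",*S(512,38),.08,-.11),("scene",*S(724,167),-.08,-.11),("scene",*S(257,268),.08,.11),("scene",*S(474,426),-.08,.11)]
W=[(onz(n,u,v,.115)[:2],np.array([a,b]),n) for n,u,v,a,b in roof]
peg=[("top",*T(286,396)),("scene",*S(621,183))]
W+=[(onz(n,u,v,.137)[:2],np.array([-.05,-.05]),n) for n,u,v in peg]
def R(a): return np.array([[np.cos(a),-np.sin(a)],[np.sin(a),np.cos(a)]])
f=lambda p:np.concatenate([R(p[2])@b+p[:2]-w for w,b,n in W])
r=least_squares(f,[.55,.1,0],loss="huber",f_scale=.002)
print("box",r.x); print((f(r.x).reshape(-1,2)*1000).round(1))
print("peg tri",two(peg[1][1:],peg[0][1:]))
k=two(S(305,258),T(103,257)); print("knob",k)
Rb=R(r.x[2])
tb=lambda w:Rb.T@(np.asarray(w)[:2]-r.x[:2])
print("knob box",tb(k))
for n,h in(("top",[T(141,298),T(165,328),T(187,358),T(210,388)]),("scene",[S(388,281),S(443,274),S(499,267),S(554,263)])):
    for u,v in h: print(n,(tb(onz(n,u,v,.125))*1000).round(1))
E
python3 fit0.py
```

```text
box [ 0.5376477   0.08392811 -0.15889945]
[[-0.1  0.8]
 [-1.1  0.6]
 [-0.5  1.8]
 [-0.3  1. ]
 [ 3.4 -2.4]
 [-0.4 -2.7]
 [ 3.7  0.4]
 [-1.   0.7]
 [-1.9  0.7]
 [ 1.2 -2.6]]
peg tri [0.4813244  0.04168652 0.13184325]
knob [0.59143997 0.18269962 0.1553117 ]
knob box [0.03748583 0.10603882]
top [10.6 76.9]
top [-10.2  54. ]
top [-31.1  32.8]
top [-51.8  10.9]
scene [10.  75.3]
scene [-9.8 53.4]
scene [-30.1  31. ]
scene [-51.4  10.4]
```

jog_arm([
  [[-0.75, -0.28, -0.03, 0, 0, 0, 1], [-0.75, -0.28, -0.03, 0, 0, 0, 1], [-0.75, -0.28, -0.03, 0, 0, 0, 1], [-0.75, -0.28, -0.03, 0, 0, 0, 1], [-0.75, -0.28, -0.03, 0, 0, 0, 1], [-0.75, -0.28, -0.03, 0, 0, 0, 1], [-0.75, -0.28, -0.03, 0, 0, 0, 1], [-0.75, -0.28, -0.03, 0, 0, 0, 1], [-0.75, -0.28, -0.03, 0, 0, 0, 1], [-0.75, -0.28, -0.03, 0, 0, 0, 1], [-0.75, -0.28, -0.03, 0, 0, 0, 1], [-0.75, -0.28, -0.03, 0, 0, 0, 1], [-0.75, -0.28, -0.03, 0, 0, 0, 1], [-0.7, -0.26, -0.03, 0, 0, -0.15, 1], [0, 0, 0, 0, 0, -1, 1], [0, 0, 0, 0, 0, -1, 1], [0, 0, 0, 0, 0, -1, 1], [0, 0, 0, 0, 0, -1, 1], [0, 0, 0, 0, 0, -1, 1], [0, 0, 0, 0, 0, -1, 1]],
], squeeze=25)

```text
time: 2.6
tool_pos: [0.5904, 0.1817, 0.2471]
tool_rot: [3.141, -0.001, -2.479]
contact_force: [0.4, 0.7, 0.2]
opening: 0.0918
```

```bash
python3 - <<'E'
from h import *
snap("top","t1",(190,110,390,310),3); snap("scene","s1",(200,110,400,260),4)
t=status.observe()["tool_pos"]; print(t,proj("top",t),proj("scene",t))
E
```

```text
[0.59044533 0.18174483 0.24719504] [240.32646595 192.89280158] [271.71833655 196.09269621]
```

View pics/t1.png

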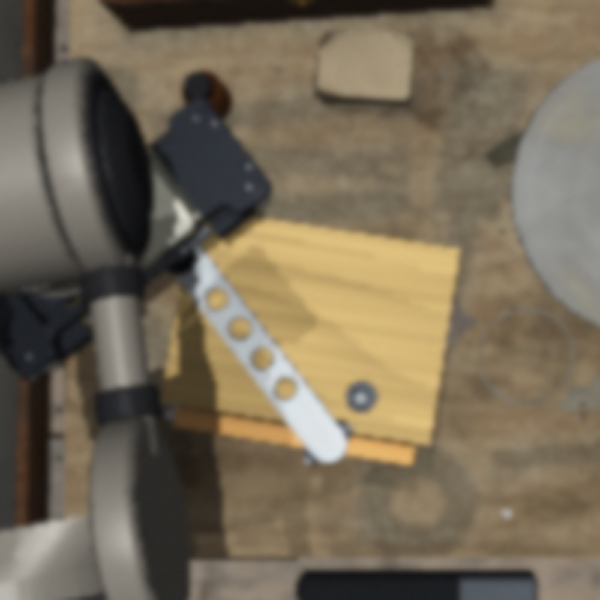

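View pics/s1.png

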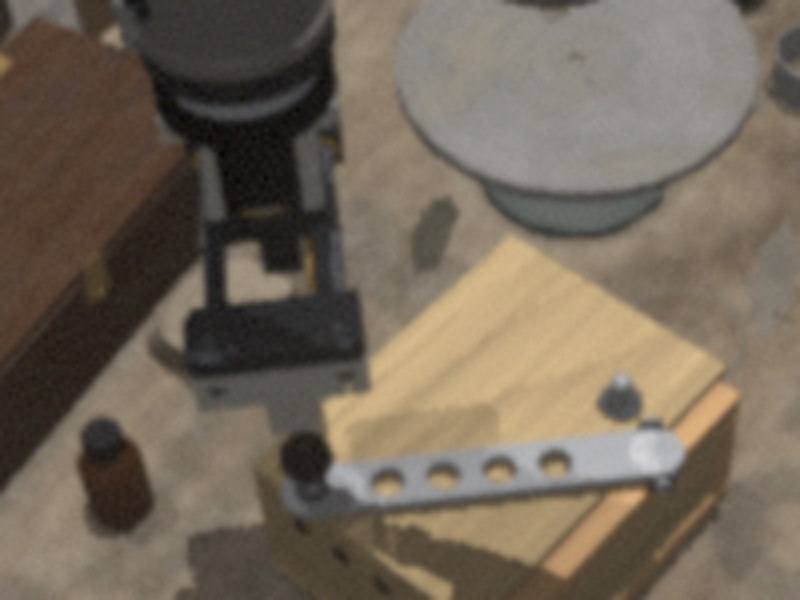

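jog_arm([
  [[0, 0, 0.44, 0, 0, 0, 1], [0, 0, 0.44, 0, 0, 0, 1], [0, 0, 0.44, 0, 0, 0, 1], [0, 0, 0.44, 0, 0, 0, 1], [0, 0, 0.42, 0, 0, 0, 1], [0, 0, 0, 0, 0, 0, 1]],
], squeeze=25)

```text
time: 3.45
tool_pos: [0.5895, 0.1815, 0.1369]
tool_rot: [3.14, -0.004, -2.487]
contact_force: [0.4, 0.1, 0.7]
opening: 0.0916
```

```bash
python3 - <<'E'
from h import *
snap("scene","s2",(200,110,400,260),4)
print(status.observe()["contact_force"])
E
```

```text
[-0.34546648  0.03680447  0.02546625]
```

View pics/s2.png

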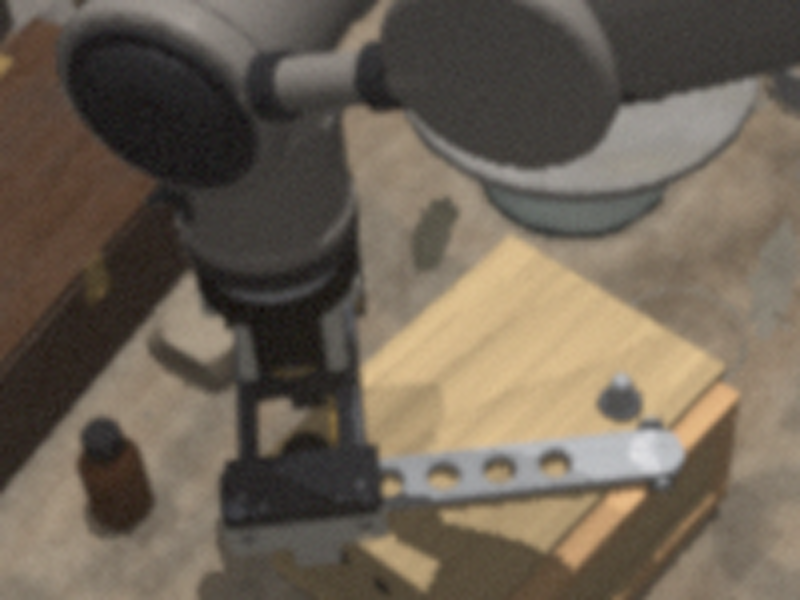

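jog_arm([
  [[0, 0, 0, 0, 0, 0, 0], [0, 0, 0, 0, 0, 0, 0], [0, 0, 0, 0, 0, 0, 0], [0, 0, 0, 0, 0, 0, 0], [0, 0, 0, 0, 0, 0, 0], [0, 0, 0, 0, 0, 0, 0], [0, 0, 0, 0, 0, 0, 0], [0, 0, 0, 0, 0, 0, 0]],
], squeeze=25)

```text
time: 4.5
tool_pos: [0.5906, 0.1818, 0.1387]
tool_rot: [3.141, 0.0, -2.484]
contact_force: [0.3, 0.5, -0.0]
opening: 0.0265
```

```bash
cat > traj.py <<'E'
import numpy as np
B=np.array([.5376,.0839]);BY=-.159
def R(a): return np.array([[np.cos(a),-np.sin(a)],[np.sin(a),np.cos(a)]])
def knob(th,ph,ta):
    P=np.array([-.09-.13*np.sin(th),.1-.13*np.cos(th)])
    k=P+(.185*np.cos(ta)-.032*np.sin(ta))*np.array([np.cos(ph),np.sin(ph)])
    return np.r_[B+R(BY)@k,.124+.185*np.sin(ta)+.032*np.cos(ta)], ph+BY+np.pi
def rows(wps,N,off=np.zeros(3),start=None):
    """wps list of (th,ph,ta); N rows between; returns tool rows (tool down)"""
    out=[];p,y=knob(*wps[0]) if start is None else start
    for a,b,n in zip(wps,wps[1:],N):
        for i in range(1,n+1):
            q,yq=knob(*(np.array(a)+(np.array(b)-a)*i/n))
            d=q-p; c,s=np.cos(y),np.sin(y)
            r=np.round([ (d[0]*c+d[1]*s)/.05,(d[0]*s-d[1]*c)/.05,-d[2]/.05,0,0,-(yq-y)/.15],2)
            out.append(r); 
            p=p+.05*np.array([c*r[0]+s*r[1],s*r[0]-c*r[1],-r[2]]); y=y-.15*r[5]
    return out,p,y
E
python3 - <<'E'
from traj import *
o,p,y=rows([(0,.816,0),(0,.816,.25),(.55,.2,.25),(.55,-.348,.25)],[5,14,10])
for r in o: print([float(x)+0 for x in r]+[0])
print(p,y)
E
```

```text
[0.04, 0.0, -0.18, 0.0, 0.0, 0.0, 0]
[0.04, 0.0, -0.19, 0.0, 0.0, 0.0, 0]
[0.06, 0.0, -0.18, 0.0, 0.0, 0.0, 0]
[0.06, 0.0, -0.17, 0.0, 0.0, 0.0, 0]
[0.07, 0.0, -0.18, 0.0, 0.0, 0.0, 0]
[0.08, -0.07, 0.0, 0.0, 0.0, 0.29, 0]
[0.07, -0.08, 0.0, 0.0, 0.0, 0.3, 0]
[0.07, -0.08, 0.0, 0.0, 0.0, 0.29, 0]
[0.07, -0.07, 0.0, 0.0, 0.0, 0.29, 0]
[0.08, -0.08, 0.0, 0.0, 0.0, 0.3, 0]
[0.07, -0.07, 0.0, 0.0, 0.0, 0.29, 0]
[0.07, -0.08, 0.0, 0.0, 0.0, 0.29, 0]
[0.08, -0.08, 0.0, 0.0, 0.0, 0.3, 0]
[0.07, -0.08, 0.0, 0.0, 0.0, 0.29, 0]
[0.08, -0.07, 0.0, 0.0, 0.0, 0.29, 0]
[0.07, -0.08, 0.0, 0.0, 0.0, 0.3, 0]
[0.08, -0.08, 0.0, 0.0, 0.0, 0.29, 0]
[0.07, -0.08, 0.0, 0.0, 0.0, 0.29, 0]
[0.08, -0.08, 0.0, 0.0, 0.0, 0.3, 0]
[0.01, -0.19, 0.0, 0.0, 0.0, 0.36, 0]
[0.0, -0.18, 0.0, 0.0, 0.0, 0.37, 0]
[0.01, -0.19, 0.0, 0.0, 0.0, 0.36, 0]
[0.0, -0.19, 0.0, 0.0, 0.0, 0.37, 0]
[0.01, -0.19, 0.0, 0.0, 0.0, 0.36, 0]
[0.0, -0.18, 0.0, 0.0, 0.0, 0.37, 0]
[0.01, -0.19, 0.0, 0.0, 0.0, 0.36, 0]
[0.0, -0.19, 0.0, 0.0, 0.0, 0.37, 0]
[0.01, -0.19, 0.0, 0.0, 0.0, 0.36, 0]
[0.0, -0.19, 0.0, 0.0, 0.0, 0.37, 0]
[0.52968487 0.0147779  0.201     ] 2.634592653589796
```

jog_arm([
  [[0.04, 0, -0.18, 0, 0, 0, 0], [0.04, 0, -0.19, 0, 0, 0, 0], [0.06, 0, -0.18, 0, 0, 0, 0], [0.06, 0, -0.17, 0, 0, 0, 0], [0.07, 0, -0.18, 0, 0, 0, 0], [0, 0, 0, 0, 0, 0, 0]],
])

```text
time: 5.25
tool_pos: [0.5798, 0.1732, 0.1845]
tool_rot: [-3.141, 0.0, -2.484]
contact_force: [0.2, -0.2, -1.8]
opening: 0.0262
```

```bash
python3 - <<'E'
from h import *
snap("scene","s3",(200,110,400,260),4)
o=status.observe();print(o["contact_force"],o["opening"])
E
```

```text
[ 0.44783997  0.31460334 -1.5744204 ] 0.026888939195633677
```

View pics/s3.png

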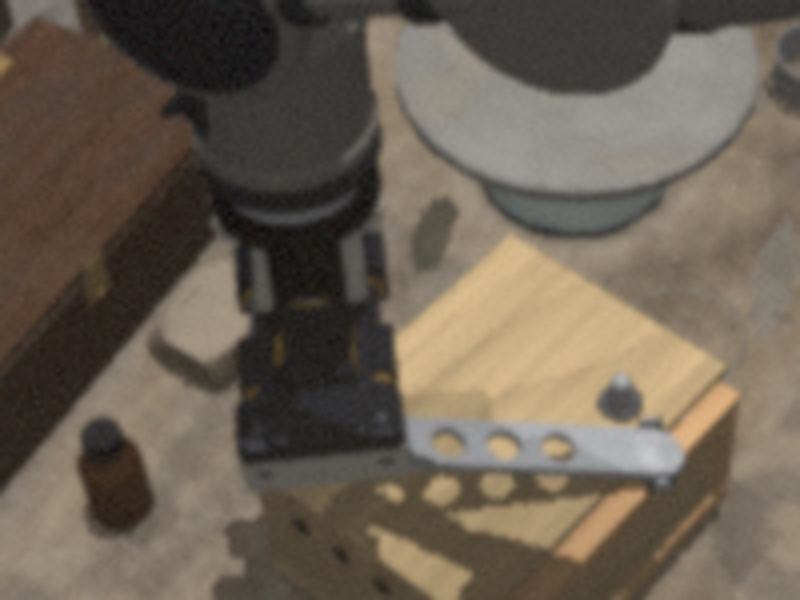

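jog_arm([
  [[0.08, -0.07, 0, 0, 0, 0.29, 0], [0.07, -0.08, 0, 0, 0, 0.3, 0], [0.07, -0.08, 0, 0, 0, 0.29, 0], [0.07, -0.07, 0, 0, 0, 0.29, 0], [0.08, -0.08, 0, 0, 0, 0.3, 0], [0.07, -0.07, 0, 0, 0, 0.29, 0], [0.07, -0.08, 0, 0, 0, 0.29, 0], [0.08, -0.08, 0, 0, 0, 0.3, 0], [0.07, -0.08, 0, 0, 0, 0.29, 0], [0.08, -0.07, 0, 0, 0, 0.29, 0], [0.07, -0.08, 0, 0, 0, 0.3, 0], [0.08, -0.08, 0, 0, 0, 0.29, 0], [0.07, -0.08, 0, 0, 0, 0.29, 0], [0.08, -0.08, 0, 0, 0, 0.3, 0], [0, 0, 0, 0, 0, 0, 0]],
])

```text
time: 7.18
tool_pos: [0.5513, 0.105, 0.1839]
tool_rot: [-3.142, 0.0, -3.102]
contact_force: [3.4, 0.7, 0.5]
opening: 0.0262
```

```bash
python3 - <<'E'
from h import *
snap("scene","s4",(200,110,400,260),4)
snap("top","t4",(190,110,390,310),3)
o=status.observe();print(o["contact_force"],o["opening"])
E
```

```text
[4.23051784 1.72866338 0.35056846] 0.026682095788156196
```

View pics/s4.png

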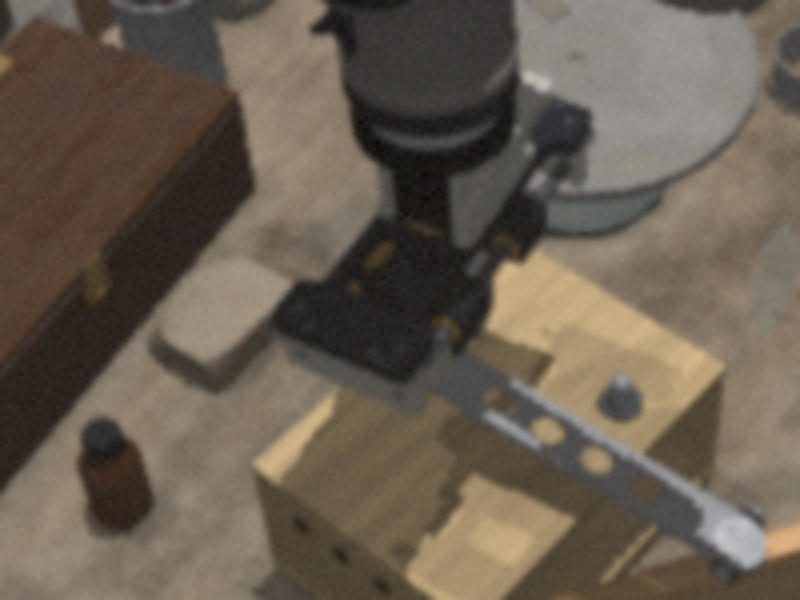

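View pics/t4.png

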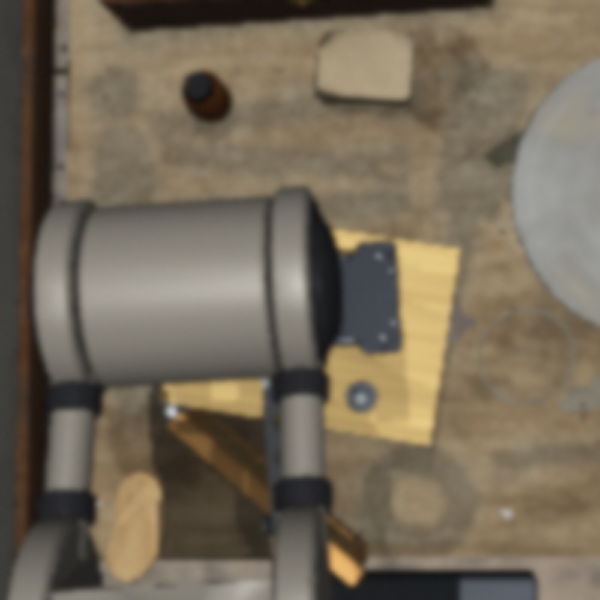

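jog_arm([
  [[0.01, -0.19, 0, 0, 0, 0.36, 0], [0, -0.18, 0, 0, 0, 0.37, 0], [0.01, -0.19, 0, 0, 0, 0.36, 0], [0, -0.19, 0, 0, 0, 0.37, 0], [0.01, -0.19, 0, 0, 0, 0.36, 0], [0, -0.18, 0, 0, 0, 0.37, 0], [0.01, -0.19, 0, 0, 0, 0.36, 0], [0, -0.19, 0, 0, 0, 0.37, 0], [0.01, -0.19, 0, 0, 0, 0.36, 0], [0, -0.19, 0, 0, 0, 0.37, 0], [0, 0, 0, 0, 0, 0, 0], [0, 0, 0, 0, 0, 0, 0]],
])

```text
time: 8.78
tool_pos: [0.53, 0.015, 0.1838]
tool_rot: [3.142, 0.0, 2.636]
contact_force: [3.2, -1.2, -0.8]
opening: 0.0264
```

```bash
python3 - <<'E'
from h import *
import traj
snap("scene","s5",(280,160,420,280),5)
snap("top","t5",(190,110,390,310),3)
o=status.observe();print(o["tool_pos"],o["tool_rot"],o["contact_force"],o["opening"])
print("knob pred",traj.knob(.55,-.348,.25))
B=traj.B; pw=np.r_[B+traj.R(traj.BY)@np.array([-.05,-.05]),.139]
print("peg",pw,proj("scene",pw),proj("top",pw))
E
```

```text
[0.53004655 0.01516723 0.18372742] [3.14154259e+00 5.28118565e-05 2.63595422e+00] [ 2.05608091 -2.04127828 -0.24028547] 0.026458894162829222
knob pred (array([0.52970778, 0.0150253 , 0.20077493]), 2.634592653589793)
peg [0.48031415 0.04244724 0.139     ] [354.99909839 203.78752954] [309.6896601  242.54783476]
```

View pics/s5.png

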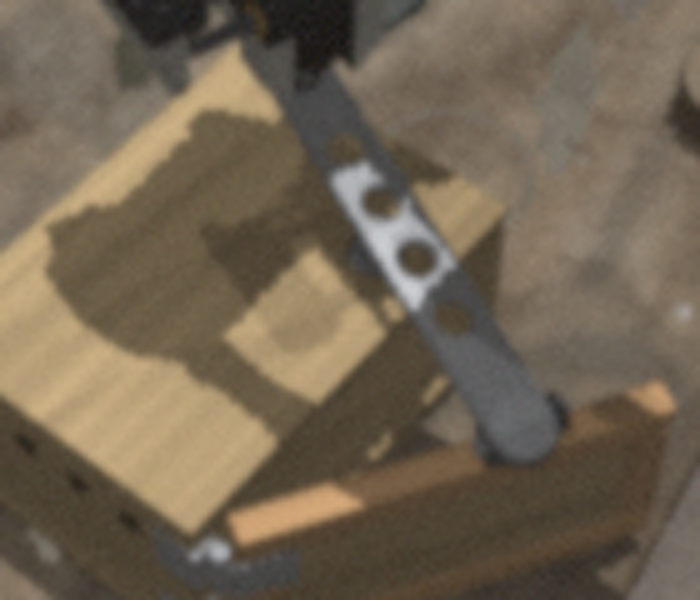

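View pics/t5.png

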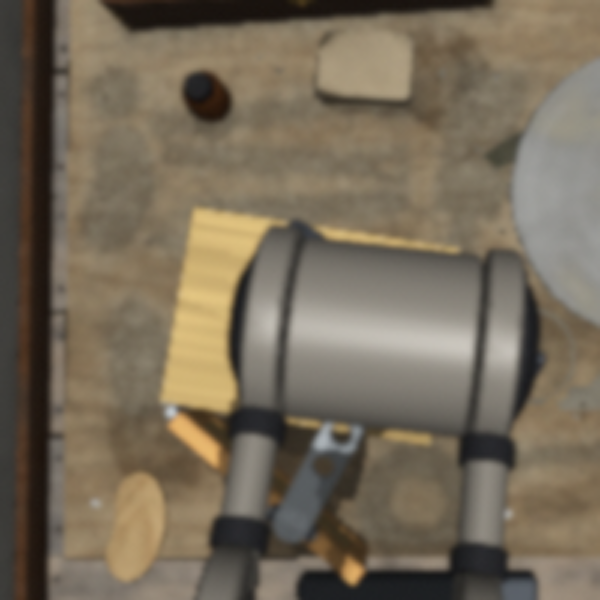

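```bash
python3 - <<'E'
from h import *
import traj
S=lambda x,y:(280+x/5-.4,160+y/5-.4)
tb=lambda w:traj.R(traj.BY).T@(np.asarray(w)[:2]-traj.B)*1000
ta=.255
for i,(x,y) in enumerate([(455,317),(418,258),(382,203),(345,145)]):
    r=.055+.03*i
    z=.124+r*np.sin(ta)+.0025
    w=onz("scene",*S(x,y),z); b=tb(w); print(i+1,b.round(1), "pred", end=' ')
    P=np.array([-90-130*np.sin(.55),100-130*np.cos(.55)])
    print((P+1000*r*np.cos(ta)*np.array([np.cos(-.348),np.sin(-.348)])).round(1))
w=onz("scene",*S(520,430),.127); print("pivot",tb(w))
print("peg scene",tb(onz("scene",354.9,205.4,.137)))
E
```

```text
1 [-107.6  -28.9] pred [-107.9  -29. ]
2 [-79.9 -39.3] pred [-80.6 -38.9]
3 [-53.2 -48.6] pred [-53.3 -48.8]
4 [-24.5 -59.2] pred [-26.  -58.7]
pivot [-157.23675254   -7.67864673]
peg scene [-51.64953214 -47.59127481]
```

```bash
python3 - <<'E'
from traj import *
o,p,y=rows([(.55,-.348,.25),(.55,-.348,.14),(.55,-.348,0.0)],[5,7],start=(np.array([0.52968487,0.0147779,0.201]),2.6346))
for r in o: print([float(x)+0 for x in r]+[0])
E
```

```text
[-0.03, 0.0, 0.08, 0.0, 0.0, 0.0, 0]
[-0.03, 0.0, 0.08, 0.0, 0.0, 0.0, 0]
[-0.03, 0.0, 0.07, 0.0, 0.0, 0.0, 0]
[-0.03, 0.0, 0.08, 0.0, 0.0, 0.0, 0]
[-0.03, 0.0, 0.08, 0.0, 0.0, 0.0, 0]
[-0.02, 0.0, 0.07, 0.0, 0.0, 0.0, 0]
[-0.02, 0.0, 0.07, 0.0, 0.0, 0.0, 0]
[-0.02, 0.0, 0.08, 0.0, 0.0, 0.0, 0]
[-0.02, 0.0, 0.07, 0.0, 0.0, 0.0, 0]
[-0.01, 0.0, 0.07, 0.0, 0.0, 0.0, 0]
[-0.02, 0.0, 0.08, 0.0, 0.0, 0.0, 0]
[-0.01, 0.0, 0.07, 0.0, 0.0, 0.0, 0]
```

jog_arm([
  [[-0.03, 0, 0.08, 0, 0, 0, 0], [-0.03, 0, 0.08, 0, 0, 0, 0], [-0.03, 0, 0.07, 0, 0, 0, 0], [-0.03, 0, 0.08, 0, 0, 0, 0], [-0.03, 0, 0.08, 0, 0, 0, 0], [0, 0, 0, 0, 0, 0, 0], [0, 0, 0, 0, 0, 0, 0]],
])

```text
time: 9.75
tool_pos: [0.5365, 0.0114, 0.1643]
tool_rot: [3.141, 0.0, 2.635]
contact_force: [2.2, -0.6, -0.8]
opening: 0.0267
```

```bash
python3 - <<'E'
from h import *
snap("scene","s6",(280,160,420,280),5)
o=status.observe();print(o["tool_pos"],o["tool_rot"],o["contact_force"],o["opening"])
E
```

```text
[0.53655505 0.01138048 0.16434081] [3.14143334e+00 1.36773134e-04 2.63534080e+00] [ 2.07452744 -1.16301375 -0.07442972] 0.0267356459981503
```

View pics/s6.png

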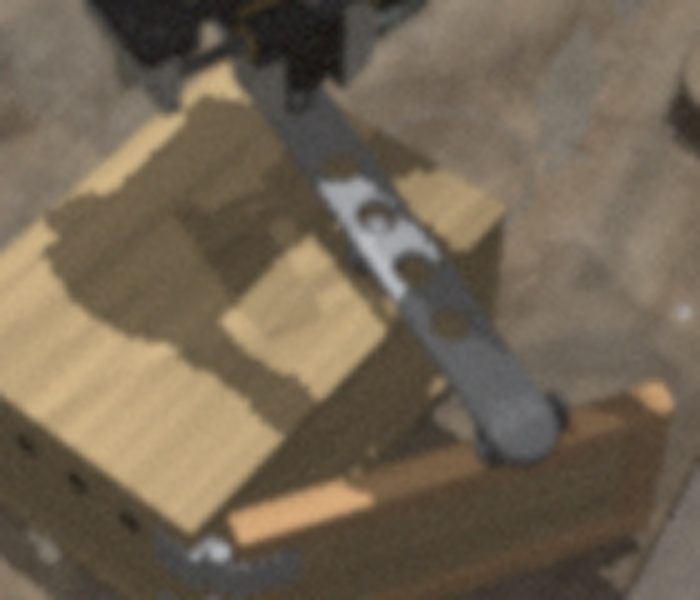

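jog_arm([
  [[-0.02, 0, 0.07, 0, 0, 0, 0], [-0.02, 0, 0.07, 0, 0, 0, 0], [-0.02, 0, 0.08, 0, 0, 0, 0], [0, 0, 0, 0, 0, 0, 0], [0, 0, 0, 0, 0, 0, 0]],
])

```text
time: 10.42
tool_pos: [0.5391, 0.0099, 0.1532]
tool_rot: [-3.142, -0.0, 2.635]
contact_force: [2.3, -0.7, 0.1]
opening: 0.0266
```

```bash
python3 - <<'E'
from h import *
snap("scene","s7",(280,160,420,280),5)
o=status.observe();print(o["tool_pos"],o["tool_rot"],o["contact_force"],o["opening"])
E
```

```text
[0.53909942 0.0099073  0.15324115] [ 3.14157632e+00 -1.16636490e-04  2.63538766e+00] [ 1.59645847 -1.25856461 -0.11278243] 0.026149773153826057
```

View pics/s7.png

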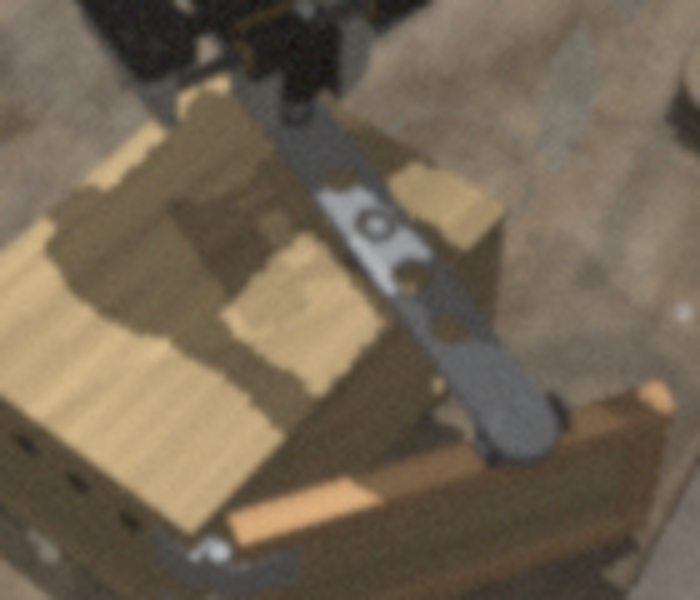

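The peg is centred in hole 3 at (376,225), so I keep lowering.

jog_arm([
  [[-0.02, 0, 0.07, 0, 0, 0, 0], [-0.01, 0, 0.07, 0, 0, 0, 0], [-0.02, 0, 0.08, 0, 0, 0, 0], [-0.01, 0, 0.07, 0, 0, 0, 0], [0, 0, 0, 0, 0, 0, 0], [0, 0, 0, 0, 0, 0, 0]],
])

```text
time: 11.22
tool_pos: [0.5419, 0.0085, 0.1389]
tool_rot: [3.141, 0.0, 2.635]
contact_force: [2.5, -1.3, 0.1]
opening: 0.026
```

```bash
python3 - <<'E'
from h import *
snap("scene","s8",(280,160,420,280),5)
o=status.observe();print(o["tool_pos"],o["tool_rot"],o["contact_force"],o["opening"])
E
```

```text
[0.54185555 0.00844964 0.13890402] [3.14137473e+00 2.72358134e-04 2.63531509e+00] [ 2.86173041 -1.2725042   0.62798379] 0.02625560588061544
```

View pics/s8.png

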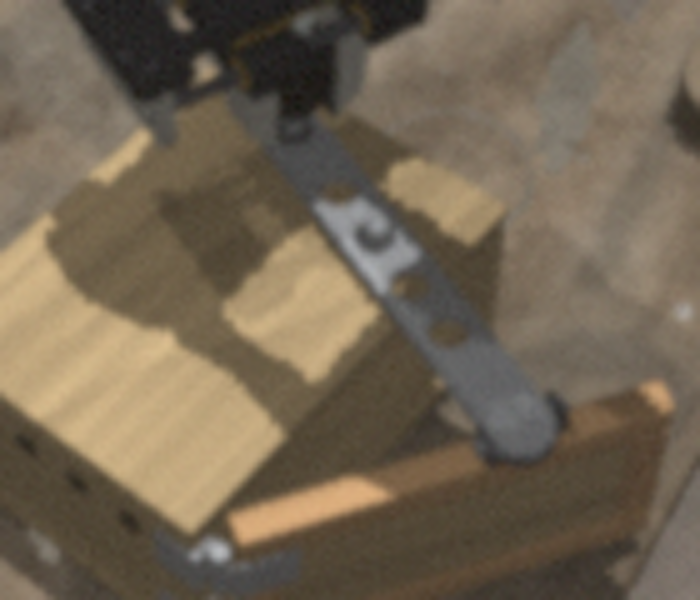

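jog_arm([
  [[0, 0, 0, 0, 0, 0, 0.5], [0, 0, 0, 0, 0, 0, 0.6], [0, 0, 0, 0, 0, 0, 0.8], [0, 0, 0, 0, 0, 0, 0.8], [0, 0, 0, 0, 0, 0, 0.8], [0, 0, 0, 0, 0, 0, 0.8], [0, 0, 0, 0, 0, 0, 0.8]],
])

```text
time: 12.15
tool_pos: [0.5418, 0.0085, 0.1387]
tool_rot: [3.142, -0.0, 2.635]
contact_force: [-0.3, -0.5, 0.3]
opening: 0.0732
```

```bash
python3 - <<'E'
from h import *
snap("scene","s9",(260,140,400,260),5)
o=status.observe();print(o["tool_pos"],o["contact_force"],o["opening"])
E
```

```text
[0.54178922 0.00843507 0.13872562] [-0.17971814 -0.4513255  -0.16858197] 0.07331352826388852
```

View pics/s9.png

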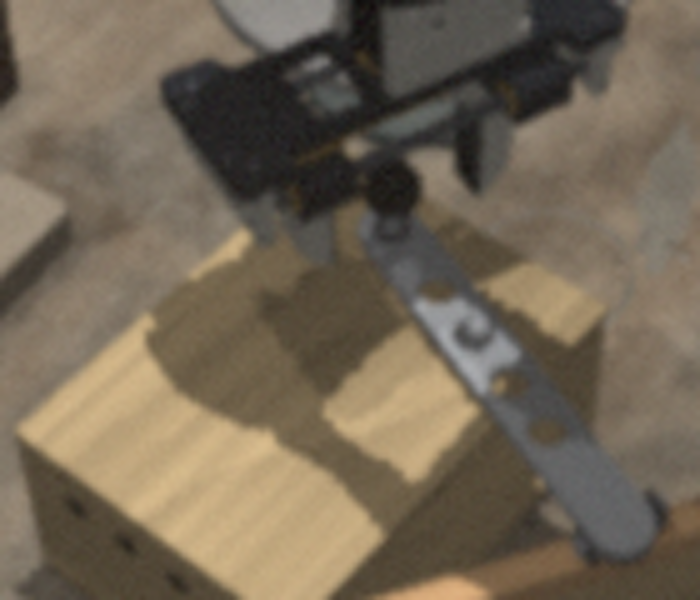

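Fingers are clear of the knob and the bar is held. Now I raise the arm and move it away so the camera can check.

jog_arm([
  [[0, 0, -0.3, 0, 0, 0, 0.8], [0, 0, -0.6, 0, 0, 0, 0.8], [0, 0, -0.8, 0, 0, 0, 0.8], [0, 0, -0.8, 0, 0, 0, 0.8], [0, 0, 0, 0, 0, 0, 0.8], [0.2, 0.7, -0.1, 0, 0, 0, 0.8], [0.2, 0.7, -0.1, 0, 0, 0, 0.8], [0.2, 0.7, -0.1, 0, 0, 0, 0.8], [0.2, 0.7, -0.1, 0, 0, 0, 0.8], [0.2, 0.7, -0.1, 0, 0, 0, 0.8], [0.2, 0.7, -0.1, 0, 0, 0, 0.8], [0.2, 0.7, -0.1, 0, 0, 0, 0.8], [0, 0, 0, 0, 0, 0, 0.8], [0, 0, 0, 0, 0, 0, 0.8]],
])

```text
time: 13.95
tool_pos: [0.599, 0.2561, 0.298]
tool_rot: [-3.14, -0.001, 2.635]
contact_force: [-0.8, 0.4, 1.4]
opening: 0.0736
```

```bash
python3 - <<'E'
from h import *
snap("scene","s10",(240,140,420,280),4)
snap("top","t10",(215,110,375,310),3)
o=status.observe();print(o["time"],o["tool_pos"],o["contact_force"],o["opening"])
E
```

```text
14.05 [0.599192   0.25554414 0.29851051] [ 0.14482028 -0.68805553 -0.24601793] 0.07372895959413898
```

View pics/s10.png

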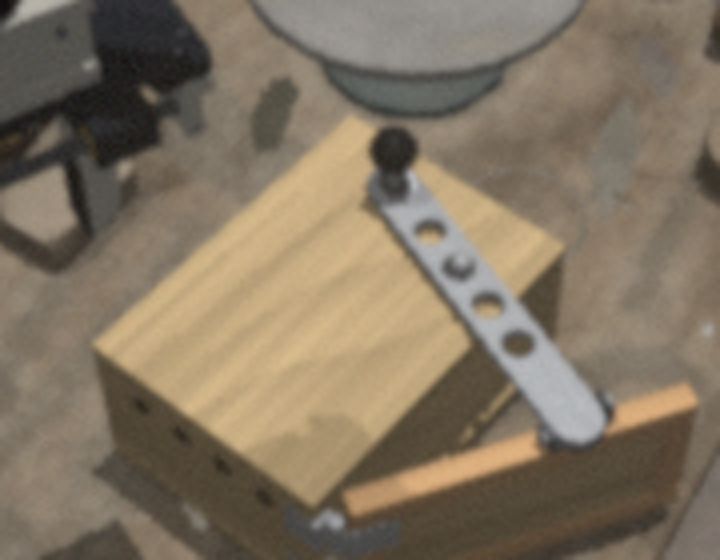

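View pics/t10.png

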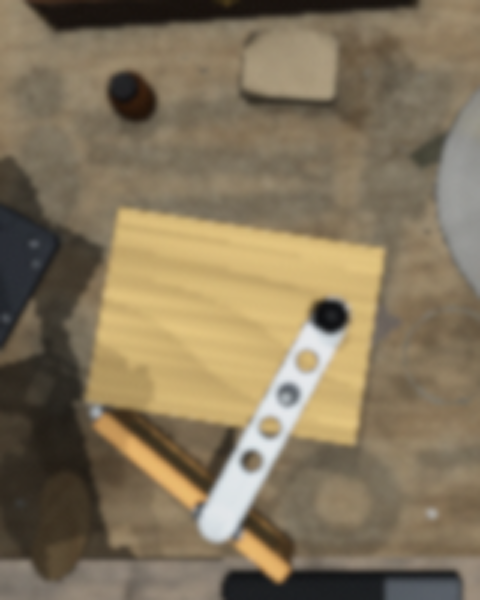

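```bash
python3 - <<'E'
from h import *
T=lambda x,y:(215+x/3-.33,110+y/3-.33); S=lambda x,y:(240+x/4-.37,140+y/4-.37)
print("knob",two(S(393,149),T(329,316)))
print("h4",two(S(430,230),T(307,360)),"h1",two(S(519,343),T(252,460)))
a=np.load("pics/top0.npy").astype(int);b=np.load("pics/t10.npy").astype(int)
d=np.abs(a-b).max(2); print("bystander diff",d[130:152,248:270].max(),d[115:147,292:330].max(),d[255:290,392:430].max())
print(ticket.hand_in())
E
```

```text
knob [0.54391052 0.00721053 0.15749948]
h4 [0.50957524 0.02523816 0.12568191] h1 [0.4308494  0.06927135 0.12508883]
bystander diff 4 4 4
the job is handed in; nothing more can be done
None
```

The door is propped ajar with the stay bar's third hole over the peg. The job was handed in at about 14 s of the 54 s allowed.

I gripped the knob, lifted the bar clear of the peg and opened the door with it to about 0.55 rad. I then swung hole 3 over the peg, lowered the bar flat, let go and moved the arm clear.

**Last checks, with the arm clear:**
- **Hole:** both cameras show the peg through the third hole from the pivot. The door stayed open after release.
- **Bar flat:** the knob measured 157.5 mm above the table, against 156 mm nominal. Holes 1 and 4 measured 125.1 and 125.7 mm, so the bar is level to within camera accuracy.
- **Bystanders:** in the top view, the bottle, the block mould and the round mould show no change beyond camera noise.
- **Forces:** wrist force readings stayed around 5 N or less.

The two cameras disagreed by about 2–3 mm on the peg's position, within the hole's 3 mm clearance. No check failed.

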